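Clear the weight and tip the marbles into the ramekin

TASK

The brass weight has been left under the drop hole of the little tilting bin, where the ramekin belongs: reach in beneath the bin, take the weight out and stand it wholly on the round cork coaster. Then set the ramekin upright in that place, pushed home against both stop pins, let go of it, and press the lever all the way down so that all four marbles end up in the ramekin, and let the bin come back level. Leave the loupe, the jar and the brass gauge where they are.

Things in the scene. Friction and masses are not known exactly. Their poses are not given: they have to be found in the camera images.
- seat (a point): place for the ramekin on the glass under the bin's drop hole, fixed to the stand. Stand axes: x towards its back, y to its left, z up. Two brass stop pins (10 mm across, 28 mm tall) stand 28.3 mm behind this point (+x), 23.8 mm to either side; a 64 mm round dish touching both is centred here. The stand's foot board, 14 mm thick, 176 mm wide, begins 34 mm behind this point
- bin_axle (a point): middle of the bin's axle, 165 mm above the glass, 64 mm behind the seat; it runs along the stand's y between two posts (16 mm thick, 181 mm tall, inner faces 72 mm to either side, front faces 57 mm behind the seat). The point's axes turn with the bin; at joint 0 they are the stand's
- bin_hole (a point): centre of the drop hole in the floor of the narrow wooden bin's front end, at its underside; 177 mm above the glass and 3 mm behind the seat's centre when level. The bin is a trough 36 mm wide, 33 mm deep, with a closed front; level, it reaches from 15 mm in front of the seat's centre to 100 mm behind it, underside 169 to 179 mm above the glass, so it overhangs the seat
- bin (a joint): tip angle of bin and lever, rad: 0 level (at rest), grows as the bin's front goes down, stop at 0.9. Spring and damper bring it back to 0 when the lever is let go; the lever needs about 3 to 7 N. From about 0.15 the marbles roll to the front and drop through the hole
- lever_grip (a point): middle of the lever's grip, a cast iron round bar 16 mm thick, 58 mm long along the stand's y, outside the left (+y) post, 140 mm left of the bin's middle. The arm, 110 mm from axle line to grip, points up and forward (stand's -x) 55 degrees above level at joint 0, still 3 degrees above level at the stop. Pressed down, it moves on an arc about the axle
- weight: hexagonal brass weight, 0.45 kg, 70 mm tall; hexagonal body 36 mm across flats, 42 mm tall; above it a neck and a round knob 22 mm across from 54 to 70 mm height. Origin: centre of its underside, z up along it
- coaster: round cork coaster, 90 mm across, 5 mm thick, fixed. Origin: centre of its underside
- ramekin: straight-sided blue ceramic ramekin, 64 mm across outside, 48 mm tall, wall 4 mm, floor 5 mm, empty, 0.16 kg. Origin: centre of its underside, z up
- marble0_center (a point): centre of one of the four milky white agate marbles, 20 mm across, 11 g, in single file in the bin at the start
- marble1_center (a point): centre of one of the four milky white agate marbles, 20 mm across, 11 g, in single file in the bin at the start
- marble2_center (a point): centre of one of the four milky white agate marbles, 20 mm across, 11 g, in single file in the bin at the start
- marble3_center (a point): centre of one of the four milky white agate marbles, 20 mm across, 11 g, in single file in the bin at the start
- loupe: bystander: folding silver loupe lying flat, about 67 x 30 mm and 14 mm tall, origin under its lens
- jar: bystander: closed amber glass jar, 60 mm across, 85 mm tall, origin: centre of its underside
- gauge: bystander: flat brass sizing gauge with three holes, 130 x 45 x 8 mm, origin: centre of its underside
Mind the look-alikes: they are no part of the job. Of the things that look like the weight, the smaller one is meant.

How it is judged:
On the way, in this order (a step that is already met when the one before it is completed fails the run):
1. the weight stands upright and wholly on the coaster, let go (horizontal distance between weight and coaster below 0.027 m and angle between weight's own z axis and vertical below 0.12 rad and height (world z) of weight below 0.012 m and contact force between the fingers and weight below 0.3 N), for 0.2 s.
2. the ramekin stands upright at the seat, home against both stop pins and let go, the bin still level (horizontal distance between ramekin and seat below 0.005 m and angle between ramekin's own z axis and vertical below 0.06 rad and height (world z) of ramekin below 0.006 m and contact force between the fingers and ramekin below 0.3 N and value of joint bin below 0.15 rad), for 0.2 s.
3. the bin is tipped right over with the lever (value of joint bin above 0.8 rad and contact force between any of the fingers, the arm and bin above 0.5 N), for 0.1 s.
At the end, for the whole second after the job is handed in: all four marbles lie inside the ramekin (centres within 26 mm of its axis and below 56 mm height), the ramekin stands upright at rest within 15 mm of the seat, the weight stands upright on the coaster within 27 mm of its centre, and the bin is back level (below 0.08 rad) (all of step 1 and horizontal distance between each of marble0_center, marble1_center, marble2_center, marble3_center and ramekin below 0.026 m and height (world z) of each of marble0_center, marble1_center, marble2_center, marble3_center below 0.056 m and horizontal distance between ramekin and seat below 0.015 m and angle between ramekin's own z axis and vertical below 0.08 rad and height (world z) of ramekin below 0.006 m and linear speed of ramekin below 0.02 m/s and value of joint bin below 0.08 rad); the robot touches nothing.
It fails at once if the loupe is moved more than 25 mm (distance of loupe from where it was at the start of the episode above 0.025 m).
It fails at once if the jar is moved more than 25 mm (distance of jar from where it was at the start of the episode above 0.025 m).
It fails at once if the gauge is moved more than 25 mm (distance of gauge from where it was at the start of the episode above 0.025 m).
It also fails if it takes over 72 s, if anything falls off the work surface, if the arm or the gripper's body presses on something with over 40 N, if the wrist force passes 120 N, or if a joint passes its speed limit or range.

ROBOT

A 6-joint arm with a two-finger parallel gripper is mounted at the origin on the work surface. World frame = base frame: x ahead of the robot, y to its left, z up, the work surface at z = 0. Lengths are in m, angles in rad, forces in N, time in s.
With the tool pointing down it reaches from about 0.275 to 0.75 m from the base axis. Payload 10.2 kg.
Tool frame: the origin (TCP) lies midway between the tips of the shut fingers; the grasp point (between the pads) lies 19 mm behind it (env.hold_point_z is the distance from the TCP to the grasp point, in m); z points along the fingers, y is the line along which they close (so a half turn about z gives the same grasp; the last joint's range is limited). The gripper opens to 85 mm and grips with 20 to 120 N. Pads are 22 mm wide; open, the fingers measure 114 mm over their backs; the gripper's body (76 mm by 85 mm) begins 54 mm behind the grasp point. The pads swing forward as they close: fully open they stand 13 mm farther back than shut.
Start: joints at [0.882, 0.313, 1.498, -0, 1.331, -0.223], TCP at [0.236, 0.469, 0.231] pointing down, gripper open.
Joint ranges: [-2.94, 2.94], [-0.97, 2.17], [0.19, 2.56], [-1.23, 4.37], [0.02, 3.11], [-2.88, 2.88]. Speed limits (rad/s): [2.39, 2.39, 3.01, 3.14, 3.14, 3.14].

INTERFACE

Orientations are given as a unit quaternion [x, y, z, w].
In Python, from bench import env, kinematics, monitor, eyes, job gives the robot as it stands. The module is installed in compiled form; this text tells all that it offers. Calls block until the motion is done:
- env.reach(position, orientation): joint-space move of the TCP to a pose.
- env.movel(position, velocity=0.15, frame=None, guard=None): straight line of the TCP; frame=None keeps the orientation; velocity is the mean speed in m/s. With guard (N) it stops when the force on the tool has changed by that much, and returns True; else False.
- env.set_joints(angles): joint-space move.
- env.release() and env.close_gripper(effort=None): open the fingers fully, or close them until they stop; effort is the grip in N (None keeps the last).
- env.hold(seconds).
- kinematics.ik(position, orientation): joint angles nearest the present ones, or None.
- monitor.sense(): the state.
- eyes.grab_frame(name): name is "scene" or "top" or "wrist"; returns a dict with "frame" (384x512x3 uint8, red, green, blue), "mtx" (3x3 intrinsics, pixels), "view" (4x4, takes a point from world to camera coordinates). Camera axes: x right, y down, z forward; pixel columns grow to the right and rows downward; lengths in m; the calibration is good to about 2 mm. A picture is of the moment at which its call begins. There is no depth.
A pose or a line that the arm cannot do raises env.MotionError and nothing moves.
- job.hand_in(): hands the job in; it is judged then, once.
The state is a dict: "clock": time; "joints": joint angles; "qvel": joint speeds; "joint_efforts": joint torques, N m; "position": TCP position; "ee_rot": TCP orientation; "contact_force": force on the tool from outside, world axes, zero at the start; "ft_torque": the same for the moment, N m; "finger_gap": opening from 0.0 (shut) to 1.0 (fully open); "gripper_force": force on a finger pad.
Only numpy, scipy, OpenCV 4.12 (cv2) and the standard library are available. Lean on these libraries where they do the work, as an engineer would, in place of code of your own. Each camera call takes 0.05 s, during which the arm holds its last target. There are 200 camera calls.

## Working session

There is one attempt and no reset: what is moved stays moved. The work goes in short steps, each a Python script; the robot and the scene stay as the last script left them, time stands still between calls to the robot, and variables do not carry over. Pictures are saved under pics/ and viewed, at most 10 in all, crops included, and the job is handed in when it is done.

```bash
mkdir -p pics; python3 - <<'E'
from bench import env,kinematics,monitor,eyes,job
import cv2,numpy as np,pickle
d={}
for n in("scene","top","wrist"):
    f=eyes.grab_frame(n);d[n]=f
    print(n,np.round(f["mtx"],1).tolist(),np.round(f["view"],4).tolist())
pickle.dump(d,open("f0.pkl","wb"))
for n in("scene","top"):
    cv2.imwrite(f"pics/{n}0.png",cv2.resize(d[n]["frame"][:,:,::-1],(800,600),interpolation=cv2.INTER_CUBIC))
s=monitor.sense();print(s, env.hold_point_z)
E
```

```text
scene [[410.9, 0.0, 255.8], [0.0, 410.9, 193.8], [0.0, 0.0, 1.0]] [[0.3989, 0.9167, -0.0223, -0.2226], [0.4778, -0.2285, -0.8482, -0.1508], [-0.7827, 0.3277, -0.5291, 1.5947], [0.0, 0.0, 0.0, 1.0]]
top [[421.2, 0.0, 252.1], [0.0, 421.2, 193.7], [0.0, 0.0, 1.0]] [[0.0203, -0.9998, 0.0027, -0.0063], [-0.9915, -0.0205, -0.1281, 0.6233], [0.1281, -0.0001, -0.9918, 1.2448], [0.0, 0.0, 0.0, 1.0]]
wrist [[270.9, 0.0, 258.3], [0.0, 270.9, 192.2], [0.0, 0.0, 1.0]] [[0.4488, 0.8936, -0.0012, -0.5239], [0.8547, -0.4289, 0.2923, -0.0387], [0.2607, -0.1322, -0.9563, 0.3799], [0.0, 0.0, 0.0, 1.0]]
{'clock': 0.15, 'joints': array([ 8.81617233e-01,  3.13322375e-01,  1.49824096e+00, -1.19078759e-05,
        1.33102587e+00, -2.23358814e-01]), 'qvel': array([-0.00068561, -0.00231441, -0.0021431 , -0.0010342 , -0.0002812 ,
        0.00144082]), 'joint_efforts': array([ 1.48809297e-03, -4.12368679e+01, -2.59796959e+01, -1.64726307e-04,
        3.19998428e-03, -2.82644675e-05]), 'position': array([0.23567487, 0.46891277, 0.23087422]), 'ee_rot': array([ 2.30808653e-01,  9.72999033e-01, -4.49849109e-04, -2.14348735e-04]), 'contact_force': array([-0.00876881,  0.38024936,  0.11171998]), 'ft_torque': array([ 0.01805128,  0.03330775, -0.01235635]), 'gripper_force': 0.0, 'finger_gap': 1.0009892425266718} 0.0187
```

View pics/scene0.png

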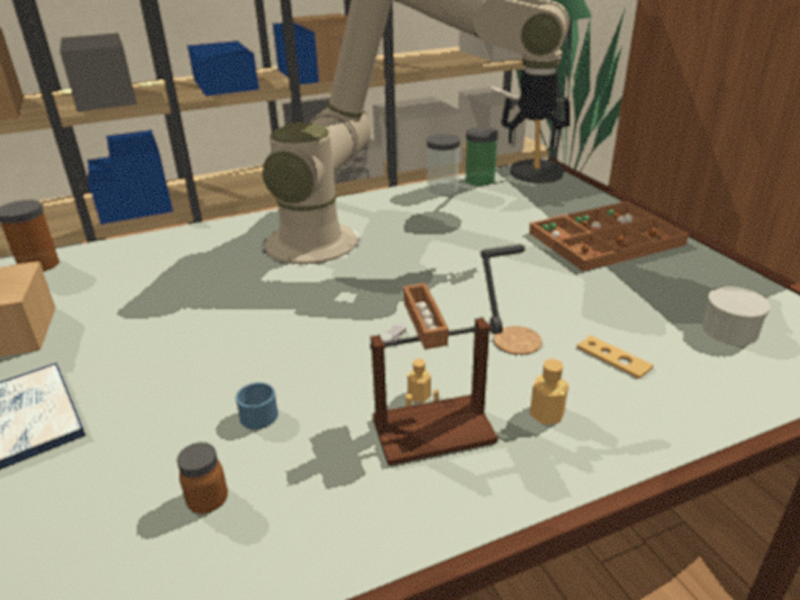

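View pics/top0.png

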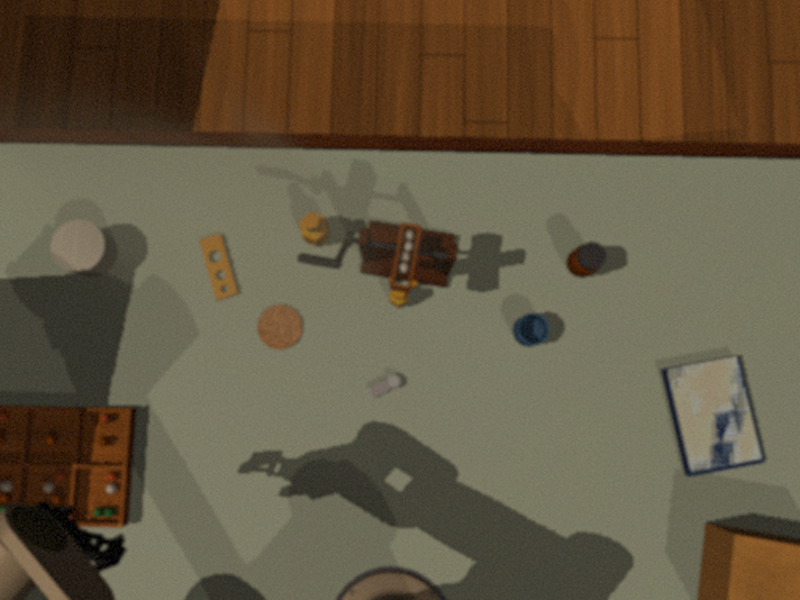

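The scene view (800 px wide) shows these parts:
- **Stand:** around (435,400), with the bin's front facing the robot.
- **Coaster:** (518,340) in scene, (280,327) in top.
- **Ramekin:** (257,405) in scene, (531,329) in top.
- **Bystanders:** loupe at (395,333), jar at (203,478), gauge at (615,355).

There are two brass weights: a small one under the bin at scene (418,385) / top (399,295), and a bigger one at scene (548,392) / top (313,229). The small one under the drop hole fits the description.

```bash
cat > h.py <<'E'
from bench import env,kinematics,monitor,eyes,job
import cv2,numpy as np,pickle
from scipy.spatial.transform import Rotation as R
def ray(f,u,v):
    V=f["view"];d=V[:3,:3].T@np.linalg.inv(f["mtx"])@[u,v,1.];return -V[:3,:3].T@V[:3,3],d/np.linalg.norm(d)
def plane(f,u,v,z):
    c,d=ray(f,u,v);return c+d*(z-c[2])/d[2]
def tri(obs):   # [(frame,u,v),...] -> point, residual mm
    A=np.zeros((3,3));b=np.zeros(3);L=[]
    for o in obs:
        c,d=ray(*o);P=np.eye(3)-np.outer(d,d);A+=P;b+=P@c;L.append((c,P))
    x=np.linalg.solve(A,b);return x,max(np.linalg.norm(P@(x-c)) for c,P in L)*1e3
def proj(f,p):
    q=f["mtx"]@(f["view"][:3,:3]@p+f["view"][:3,3]);return q[:2]/q[2]
def blobs(f,lo,hi,box,amin=20):
    x0,y0,x1,y1=box;h=cv2.cvtColor(f["frame"],cv2.COLOR_RGB2HSV);m=cv2.inRange(h,lo,hi);k=np.zeros_like(m);k[y0:y1,x0:x1]=m[y0:y1,x0:x1]
    cs=[c for c in cv2.findContours(k,0,1)[0] if cv2.contourArea(c)>amin];return sorted(cs,key=lambda c:-cv2.contourArea(c))
def down(yaw): # tool down, closing line (tool y) at world angle yaw
    y=np.array([np.cos(yaw),np.sin(yaw),0]);z=np.array([0,0,-1.]);return R.from_matrix(np.c_[np.cross(y,z),y,z]).as_quat()
E
python3 - <<'E'
from h import *
d=pickle.load(open("f0.pkl","rb"));T,S=d["top"],d["scene"]
s=.64
def hsv(f,u,v):return cv2.cvtColor(f["frame"],cv2.COLOR_RGB2HSV)[int(v*s),int(u*s)]
for n,f,u,v in[("coT",T,280,327),("coS",S,518,342),("ramT",T,531,329),("ramS",S,257,415),("boardT",T,440,250),("boardS",S,440,430),("brassS",S,420,388),("bigS",S,548,400),("leverS",S,503,250),("levT",T,318,260),("glassT",T,480,400)]:print(n,hsv(f,u,v))
def C(f,lo,hi,b):
    for c in blobs(f,lo,hi,[int(x*s) for x in b],8)[:3]:
        (x,y),(w,h),a=cv2.minAreaRect(c);print("  area",cv2.contourArea(c),"rect",round(x,1),round(y,1),round(w,1),round(h,1),round(a,1),"bbox",cv2.boundingRect(c))
print("coaster");C(T,(0,60,60),(25,255,255),(240,290,320,365));C(S,(0,60,60),(25,255,255),(485,322,550,360))
print("ram");C(T,(95,80,20),(125,255,255),(500,300,560,355));C(S,(95,80,20),(125,255,255),(225,370,290,440))
print("board");C(T,(0,110,20),(12,255,120),(340,200,480,300));C(S,(0,110,20),(12,255,120),(360,320,510,470))
print("brass");C(S,(13,110,60),(30,255,255),(395,350,450,412));C(T,(13,130,60),(30,255,255),(380,280,425,312))
for nm,z,pT,pS in[("axleL",.165,None,(496,325)),("grip_mid",.255,(318,260),(502,250)),("coaster",.005,(280,327),(518,340)),("ramrim",.048,(531,329),(257,393)),("wtop",.07,(398,297),(419,366)),("loupe",.01,(385,383),(395,333))]:
    if pT: print(nm,np.round(plane(T,pT[0]*s,pT[1]*s,z),3),np.round(plane(S,pS[0]*s,pS[1]*s,z),3),tri([(T,pT[0]*s,pT[1]*s),(S,pS[0]*s,pS[1]*s)]))
for u,v in[(387,461),(496,437)]:print("board back corner",plane(S,u*s,v*s,0.0))
for u,v in[(406,400),(437,396)]:print("pin mid",plane(S,u*s,v*s,0.014))
E
```

```text
coT [ 14 140 129]
coS [ 15 113 208]
ramT [102 142  36]
ramS [99 82 84]
boardT [  2 118  39]
boardS [ 11 147  73]
brassS [ 17 147 132]
bigS [ 18 138 135]
leverS [10 21 72]
levT [16 71 61]
glassT [ 23  48 122]
coaster
  area 697.0 rect 178.5 208.8 30.2 30.6 36.9 bbox (164, 193, 31, 32)
  area 410.5 rect 331.0 217.5 17.0 30.0 90.0 bbox (316, 209, 31, 18)
  area 13.0 rect 312.0 210.5 9.0 4.0 90.0 bbox (310, 206, 5, 10)
ram
  area 287.5 rect 340.0 211.0 18.0 20.0 90.0 bbox (330, 202, 21, 19)
  area 38.5 rect 167.0 267.5 10.6 17.7 45.0 bbox (158, 262, 19, 12)
  area 9.0 rect 168.8 249.3 9.9 6.4 45.0 bbox (164, 246, 10, 10)
board
  area 580.0 rect 263.8 163.7 51.1 38.5 16.3 bbox (235, 144, 57, 39)
  area 207.0 rect 244.5 148.9 29.2 15.8 7.8 bbox (229, 143, 32, 16)
  area 2406.0 rect 278.5 250.3 81.4 82.2 80.1 bbox (238, 204, 80, 93)
brass
  area 272.5 rect 267.0 244.5 29.0 14.0 90.0 bbox (260, 230, 15, 30)
  area 143.0 rect 258.0 187.0 16.0 18.0 90.0 bbox (249, 179, 19, 17)
grip_mid [0.663 0.132 0.255] [0.662 0.132 0.255] (array([0.66320634, 0.1316953 , 0.25578331]), np.float64(0.22487000349377984))
coaster [0.574 0.233 0.005] [0.583 0.233 0.005] (array([ 5.75818858e-01,  2.35499996e-01, -5.20341983e-04]), np.float64(2.1440079167689663))
ramrim [ 0.577 -0.259  0.048] [ 0.58  -0.258  0.048] (array([ 0.57706117, -0.25886044,  0.0458948 ]), np.float64(1.013290135895558))
wtop [ 0.631 -0.001  0.07 ] [ 0.653 -0.005  0.07 ] (array([0.633714  , 0.00091484, 0.05467468]), np.float64(2.445130721472848))
loupe [0.468 0.021 0.01 ] [0.469 0.029 0.01 ] (array([0.46920865, 0.02457243, 0.01161158]), np.float64(4.275679306969521))
board back corner [ 0.76045434 -0.10879597  0.        ]
board back corner [0.78488351 0.06526844 0.        ]
pin mid [ 0.66037343 -0.03275693  0.014     ]
pin mid [0.67291734 0.01802764 0.014     ]
```

```bash
cat >> h.py <<'E'
YAW=-0.14
def stand(yaw=None):
    a=YAW if yaw is None else yaw
    return np.array([np.cos(a),np.sin(a),0]),np.array([-np.sin(a),np.cos(a),0])
def tilt(alpha,up=1,yaw=None): # tool z along heading yaw, alpha below level, tool x upward(up=1)
    x,y=stand(yaw);z=np.cos(alpha)*x+np.array([0,0,-np.sin(alpha)])
    ty=-y*(-1)*up; tx=np.cross(ty,z)
    return R.from_matrix(np.c_[tx,ty,z])
def tcp(hold,r): return np.array(hold)+r.apply([0,0,env.hold_point_z])
def crop(f,box,name,k):
    x0,y0,x1,y1=box;cv2.imwrite("pics/"+name,cv2.resize(f["frame"][y0:y1,x0:x1,::-1],None,fx=k,fy=k,interpolation=cv2.INTER_CUBIC))
E
python3 - <<'E'
from h import *
seat=np.array([.6405,-.005,0]);x,y=stand()
for a in(25,35,45):
  for up in(1,-1):
    r=tilt(np.radians(a),up)
    for n,h in[("pre",seat-x*.16+[0,0,.1]),("grip",seat+[0,0,.062]),("low",seat+[0,0,.033])]:
        q=kinematics.ik(tcp(h,r),r.as_quat());print(a,up,n,np.round(r.as_matrix()[:,0],2),None if q is None else np.round(q,2))
d=pickle.load(open("f0.pkl","rb"));S=d["scene"]
crop(S,(225,150,385,280),"crop1.png",5)
E
```

```text
25 1 pre [-0.42  0.06 -0.91] [-0.27  0.45  2.45  3.    0.9   1.61]
25 1 grip [-0.42  0.06 -0.91] [-0.22  0.69  2.01  3.03  0.7   1.62]
25 1 low [-0.42  0.06 -0.91] [-0.22  0.77  2.    3.04  0.76  1.61]
25 -1 pre [ 0.42 -0.06  0.91] [-0.27  0.45  2.45  3.    0.9  -1.53]
25 -1 grip [ 0.42 -0.06  0.91] [-0.22  0.69  2.01  3.03  0.7  -1.52]
25 -1 low [ 0.42 -0.06  0.91] [-0.22  0.77  2.    3.04  0.76 -1.53]
35 1 pre [-0.57  0.08 -0.82] [-0.26  0.34  2.39  2.96  0.55  1.66]
35 1 grip [-0.57  0.08 -0.82] [-0.21  0.63  1.96  2.99  0.41  1.67]
35 1 low [-0.57  0.08 -0.82] [-0.21  0.7   1.96  3.01  0.47  1.65]
35 -1 pre [ 0.57 -0.08  0.82] [-0.26  0.34  2.39  2.96  0.55 -1.48]
35 -1 grip [ 0.57 -0.08  0.82] [-0.21  0.63  1.96  2.99  0.41 -1.47]
35 -1 low [ 0.57 -0.08  0.82] [-0.21  0.7   1.96  3.01  0.47 -1.5 ]
45 1 pre [-0.7   0.1  -0.71] [-0.25  0.27  2.31  2.81  0.23  1.82]
45 1 grip [-0.7   0.1  -0.71] [-0.21  0.59  1.88  2.74  0.13  1.92]
45 1 low [-0.7   0.1  -0.71] [-0.21  0.65  1.88  2.88  0.19  1.78]
45 -1 pre [ 0.7  -0.1   0.71] [-0.25  0.27  2.31  2.81  0.23 -1.32]
45 -1 grip [ 0.7  -0.1   0.71] [-0.21  0.59  1.88  2.74  0.13 -1.22]
45 -1 low [ 0.7  -0.1   0.71] [-0.21  0.65  1.88  2.88  0.19 -1.36]
```

View pics/crop1.png

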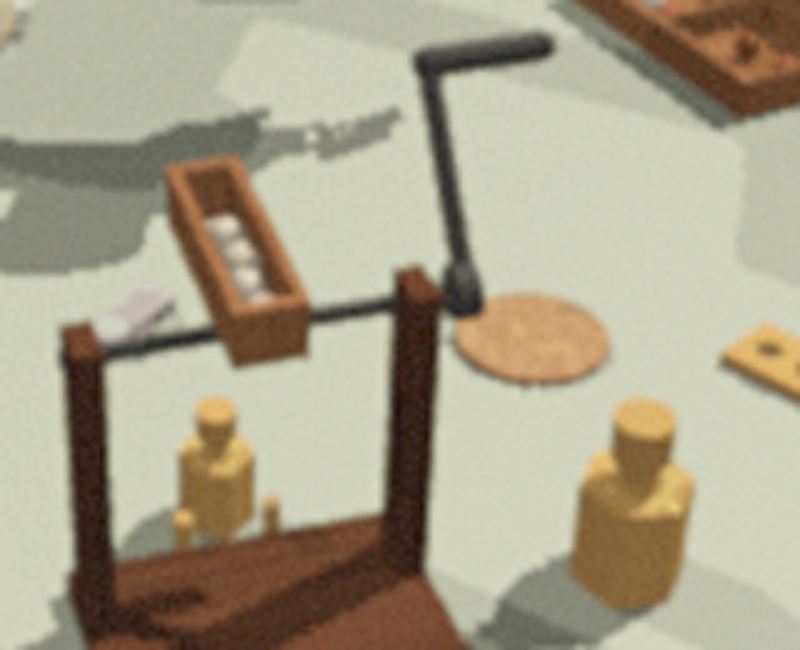

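The crop confirms it: the small weight, knob at crop (215,410), stands between the two pins at (183,520) and (272,500). The bigger look-alike is at (632,500), outside the stand.

```bash
python3 - <<'E'
from h import *
d=pickle.load(open("f0.pkl","rb"));S=d["scene"]
c=lambda u,v:(225+u/5,150+v/5)
for n,p,z in[("pinR",(183,518),.028),("pinL",(272,500),.028),("knobtop",(216,410),.07),("postL",(418,283),.181),("postR",(83,340),.181),("gripin",(425,62),.255),("gripout",(545,45),.255)]:print(n,np.round(plane(S,*c(*p),z),4))
seat=np.array([.6405,-.005,0]);x,y=stand();r=tilt(np.radians(35),-1)
env.reach([.38,.1,.3],down(1.0)) if False else None
p=tcp(seat-x*.17+[0,0,.11],r);env.reach(p,r.as_quat())
f=eyes.grab_frame("wrist");pickle.dump(f,open("f1.pkl","wb"));crop(f,(0,0,512,384),"w1.png",1.5)
s=monitor.sense();print(s["clock"],s["position"],p,proj(f,seat+[0,0,.07]))
E
```

```text
pinR [ 0.6688 -0.0314  0.028 ]
pinL [0.6752 0.0159 0.028 ]
knobtop [ 0.6442 -0.001   0.07  ]
postL [0.7289 0.0631 0.181 ]
postR [ 0.7049 -0.094   0.181 ]
gripin [0.6609 0.1019 0.255 ]
gripout [0.6707 0.1623 0.255 ]
2.6917 [0.48758045 0.01685334 0.0994891 ] [0.48733155 0.01658479 0.09927412] [258.04468293 120.34438232]
```

View pics/w1.png

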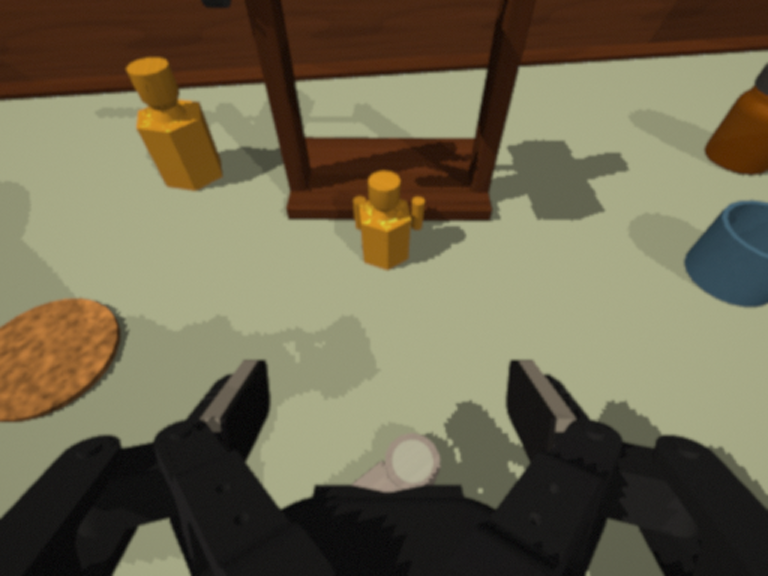

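The wrist view is well aligned. The knob-top disc is at (384,180), the pin tops at (360,201) and (418,201), and the board's front corners at (288,207) and (491,207). The coaster edge is at lower left and the loupe at (412,460) lies below the approach.

```bash
python3 - <<'E'
from h import *
S=pickle.load(open("f0.pkl","rb"))["scene"];T=pickle.load(open("f0.pkl","rb"))["top"];W=pickle.load(open("f1.pkl","rb"))
c=lambda u,v:(225+u/5,150+v/5)
for n,w,s,z in[("knob",(384,179),(216,408),.07),("pinL",(360,200),(272,500),.028),("pinR",(418,200),(183,516),.028)]:
    print(n,np.round(plane(W,w[0]/1.5,w[1]/1.5,z),4),np.round(tri([(W,w[0]/1.5,w[1]/1.5),(S,*c(*s))])[0],4),tri([(W,w[0]/1.5,w[1]/1.5),(S,*c(*s))])[1])
for w in[(288,207),(491,207)]:print("board",np.round(plane(W,w[0]/1.5,w[1]/1.5,.014),4))
print("weight foot",plane(W,386/1.5,258/1.5,0))
E
```

```text
knob [ 0.6424 -0.0032  0.07  ] [ 0.6428 -0.0019  0.0702] 1.3578460393333536
pinL [0.6734 0.0125 0.028 ] [0.6749 0.0142 0.0276] 1.8234589627404052
pinR [ 0.667  -0.0339  0.028 ] [ 0.6674 -0.0324  0.0283] 1.5734990511607068
board [0.6897 0.0729 0.014 ]
board [ 0.6659 -0.0974  0.014 ]
weight foot [ 6.33177737e-01 -3.07250654e-03  2.77555756e-17]
```

```bash
python3 - <<'E'
from h import *
d=pickle.load(open("f0.pkl","rb"));S,T=d["scene"],d["top"]
print("coaster",plane(T,179.5,208.8,.005),plane(S,331.5,218,.005))
x,y=stand();r=tilt(np.radians(35),-1);w=np.array([.6428,-.0024,0])
z=np.array([0,0,1])
env.movel(tcp(w-x*.10+z*.060,r),.2,frame=r.as_quat())
print(env.movel(tcp(w+z*.060,r),.12,guard=8))
env.close_gripper(50);s=monitor.sense();print(s["finger_gap"],s["gripper_force"])
env.movel(tcp(w+z*.085,r),.08)
env.movel(tcp(w-x*.14+z*.095,r),.15)
env.hold(.1);s=monitor.sense();print(s["clock"],s["finger_gap"],s["gripper_force"],s["contact_force"])
f=eyes.grab_frame("wrist");pickle.dump(f,open("f2.pkl","wb"));f=eyes.grab_frame("scene");crop(f,(150,100,406,292),"s2.png",3)
E
```

```text
coaster [0.575841   0.23173991 0.005     ] [0.58448456 0.23196841 0.005     ]
False
0.23908314600619923 48.77773422980681
6.525 0.23759771984781092 49.09624953463208 [ 0.54223009 -0.50706775 -4.8504361 ]
```

View pics/s2.png

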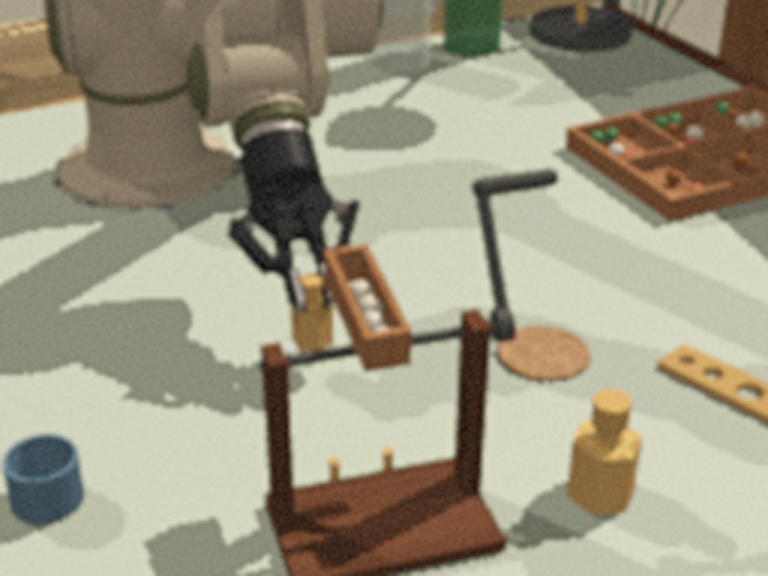

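The weight hangs upright in the fingers at (313,310), clear of the bin. The seat between the pins at (335,468) and (388,460) is now free. Next I place the weight on the coaster and go on to a pose in front of the ramekin.

```bash
python3 - <<'E'
from h import *
z=np.array([0,0,1]);co=np.array([.580,.232,0])
r=tilt(np.radians(35),-1,.3);x,y=stand(.3)
env.reach(tcp(co+z*.10,r),r.as_quat())
env.movel(tcp(co+z*.072,r),.1)
print(env.movel(tcp(co+z*.0635,r),.03,guard=4),monitor.sense()["position"]-tcp(co+z*.065,r))
env.release();env.hold(.1)
env.movel(tcp(co-x*.09+z*.066,r),.15)
env.movel(tcp(co-x*.12+z*.12,r),.2)
S=eyes.grab_frame("scene");pickle.dump(S,open("f3s.pkl","wb"))
ra=np.array([.578,-.2585,0]);r=tilt(np.radians(40),-1,-.42);x,y=stand(-.42)
env.reach(tcp(ra-x*.13+z*.10,r),r.as_quat())
f=eyes.grab_frame("wrist");pickle.dump(f,open("f3.pkl","wb"))
a=cv2.resize(S["frame"][150:342,225:481],(512,384),interpolation=2);cv2.imwrite("pics/c3.png",cv2.resize(np.vstack([a,f["frame"]])[:,:,::-1],(400,600)))
print(monitor.sense()["clock"],proj(f,ra+z*.048))
for c in blobs(f,(95,60,20),(125,255,255),(0,0,512,260),300)[:2]:print(cv2.contourArea(c),cv2.boundingRect(c))
E
```

```text
True [7.23385801e-04 6.58671119e-05 2.22113660e-04]
11.8333 [258.63234697 144.01231888]
3913.0 (231, 120, 66, 75)
```

View pics/c3.png

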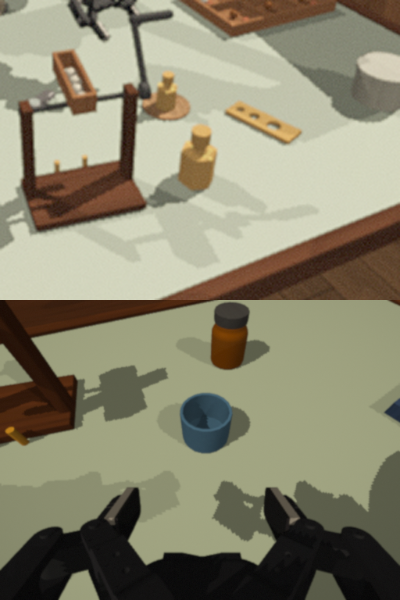

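The weight (168,90 in the upper picture) stands on the coaster. The ramekin is in the wrist view at (205,420), with the jar behind it at (230,335).

```bash
python3 - <<'E'
from h import *
z=np.array([0,0,1]);f=pickle.load(open("f3.pkl","rb"));x,y=stand(-.42)
c0=-f["view"][:3,:3].T@f["view"][:3,3]
def hz(p,s):
    d=p-c0;d[2]=0;d/=np.linalg.norm(d);return p+s*.032*d
a=hz(plane(f,264,120,.048),-1);b=hz(plane(f,264,194.5,0.),1);print(a,b)
ra=(a+b)/2;ra[2]=0;ra=.7*ra+.3*np.array([.578,-.2585,0]);print(ra)
r=tilt(np.radians(40),-1,-.42)
h=ra+x*.005+z*.031
env.movel(tcp(h-x*.10,r),.2,frame=r.as_quat())
print(env.movel(tcp(h,r),.1,guard=6))
env.close_gripper(30);s=monitor.sense();print(s["finger_gap"],s["gripper_force"])
env.movel(tcp(h+z*.06,r),.12)
S=eyes.grab_frame("scene");f=eyes.grab_frame("wrist");pickle.dump((S,f),open("f4.pkl","wb"))
a=cv2.resize(S["frame"][150:342,60:316],(512,384),interpolation=2);cv2.imwrite("pics/c4.png",cv2.resize(np.vstack([a,f["frame"]])[:,:,::-1],(400,600)))
s=monitor.sense();print(s["clock"],s["finger_gap"],s["gripper_force"],s["contact_force"])
E
```

```text
[ 0.57663016 -0.26286361  0.048     ] [ 0.58091431 -0.2672897   0.        ]
[ 0.57854056 -0.26310366  0.        ]
False
0.7423009225724291 33.1359863653779
14.6083 0.7443236853135878 33.07198693044484 [-0.01999749  0.05908918 -1.87562287]
```

View pics/c4.png

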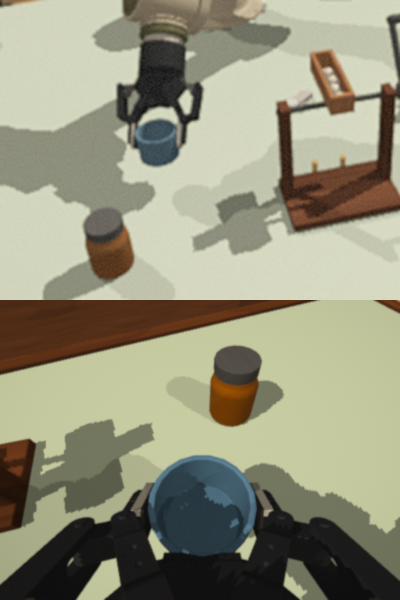

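The ramekin is gripped evenly and upright in both views, and the jar is untouched. Now I insert it, let go and nudge it home with shut fingers.

```bash
python3 - <<'E'
from h import *
z=np.array([0,0,1]);x,y=stand();r=tilt(np.radians(40),-1);seat=np.array([.643,-.005,0])
o=x*.005+z*.031
P=lambda dx,dz:tcp(seat+o+x*dx+z*dz,r)
env.reach(P(-.13,.05),r.as_quat())
env.movel(P(-.10,.008),.15)
print(env.movel(P(-.015,.006),.12,guard=5))
print(env.movel(P(-.015,-.003),.03,guard=3),(monitor.sense()["position"]-P(-.015,0))[2])
p=monitor.sense()["position"];print(env.movel(p+x*.025+z*.0005,.03,guard=5))
s=monitor.sense();print("home dx,dy",(s["position"]-P(0,0))@x,(s["position"]-P(0,0))@y,s["contact_force"])
env.release();env.hold(.1)
p=monitor.sense()["position"]
env.movel(p-x*.10+z*.005,.15);env.close_gripper(20)
t=seat-x*.032+z*.026
env.movel(t-x*.03,.15)
print(env.movel(t+x*.015,.03,guard=4));s=monitor.sense();print("push dx",(s["position"]-t)@x,s["contact_force"],s["clock"])
env.movel(s["position"]-x*.06+z*.02,.15)
S=eyes.grab_frame("scene");f=eyes.grab_frame("wrist");T=eyes.grab_frame("top");pickle.dump((S,f,T),open("f5.pkl","wb"))
a=cv2.resize(S["frame"][170:298,225:396],(512,384),interpolation=2);cv2.imwrite("pics/c5.png",cv2.resize(np.vstack([a,f["frame"]])[:,:,::-1],(400,600)))
E
```

```text
False
True 0.00018769006953144388
True
home dx,dy -0.014587569625536066 4.096558125746437e-05 [-0.60885676 -0.94191859  3.87523854]
True
push dx -0.006326715734443762 [-0.67067196  0.22985341  0.74343701] 20.85
```

View pics/c5.png

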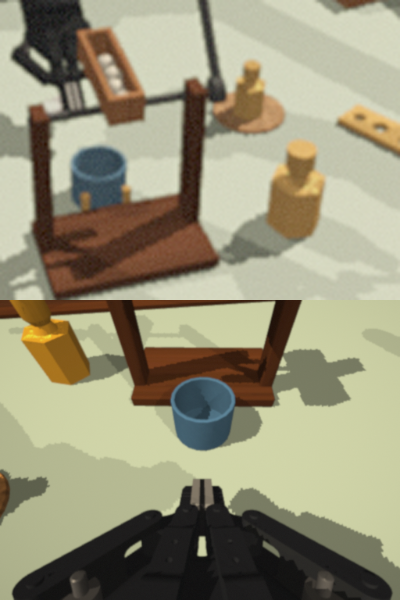

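```bash
python3 - <<'E'
from h import *
S,f,T=pickle.load(open("f5.pkl","rb"));x,y=stand();seat=np.array([.643,-.005,0])
for c in blobs(f,(95,60,20),(125,255,255),(180,80,340,260),300)[:1]:
    bx,by,w,h=cv2.boundingRect(c);print(bx,by,w,h)
c0=-f["view"][:3,:3].T@f["view"][:3,3]
def hz(p,s):
    d=p-c0;d[2]=0;d/=np.linalg.norm(d);return p+s*.032*d
u=bx+(w-1)/2
for p in(hz(plane(f,u,by,.048),-1),hz(plane(f,u,by+h-.5,0.),1)):print("wrist ram",p,(p-seat)@x,(p-seat)@y)
q=hz(plane(f,264,120,.048),-1)
k=blobs(S,(95,40,20),(125,255,255),(225,180,300,270),50)[0];print("scene",cv2.boundingRect(k))
for n,p in[("rimc",seat+[0,0,.048])]:print(proj(S,p),[proj(S,p+.032*d)for d in(x,-x,y,-y)])
crop(S,(240,215,300,265),"c6.png",10)
E
```

```text
219 99 82 93
wrist ram [ 0.64038229 -0.00585982  0.048     ] -0.0024721194525907856 -0.0012166866906098716
wrist ram [ 0.64371267 -0.00682079  0.        ] 0.0009597778679995087 -0.0017035262422615933
scene (256, 233, 23, 26)
[266.67791284 238.93734536] [array([270.33717915, 246.47525096]), array([263.19488831, 231.76248902]), array([278.4335954 , 236.68817186]), array([254.76903527, 241.21582913])]
```

View pics/c6.png

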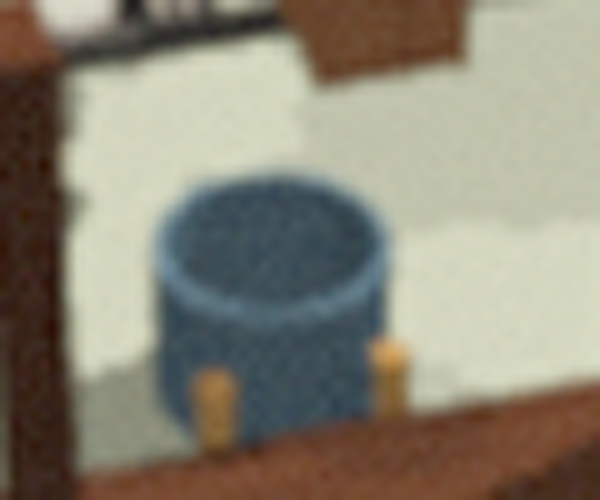

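The ramekin looks home in the crop, with its wall touching both pins (215,410) and (388,375). The tilted fingertip corner leads the TCP by about 7 mm, which explains the −6 mm stop reading. One firmer push will confirm, then the lever.

```bash
python3 - <<'E'
from h import *
z=np.array([0,0,1]);x,y=stand();r=tilt(np.radians(40),-1);seat=np.array([.643,-.005,0])
t=seat-x*.032+z*.024-y*.0012
env.movel(t-x*.02,.15)
print(env.movel(t+x*.01,.02,guard=9));s=monitor.sense();print("push dx",(s["position"]-t)@x,s["contact_force"])
env.movel(s["position"]-x*.10+z*.05,.2)
ax=seat+x*.064+z*.165;g0=ax+y*.14
for a in(35,60,75):
  for th in(0,.45,.92):
    e=np.radians(55)-th;g=g0-x*.11*np.cos(e)+z*.11*np.sin(e)
    rr=tilt(np.radians(a),-1,0.0);q=kinematics.ik(g+z*.012,rr.as_quat());print(a,th,np.round(g,3),None if q is None else np.round(q,2))
print(monitor.sense()["clock"])
E
```

```text
True
push dx -0.005739522808269506 [-3.14472562  1.811282    0.77428125]
35 0 [0.663 0.134 0.255] [ 0.04  0.28  1.75 -0.2   0.16  1.79]
35 0.45 [0.631 0.138 0.219] [ 0.05  0.27  1.88 -0.81  0.06  2.41]
35 0.92 [0.617 0.14  0.169] [ 0.06  0.32  1.96  3.58  0.11 -1.97]
60 0 [0.663 0.134 0.255] [ 0.03  0.37  1.41 -0.02  0.83  1.61]
60 0.45 [0.631 0.138 0.219] [ 0.04  0.34  1.56 -0.03  0.72  1.63]
60 0.92 [0.617 0.14  0.169] [ 0.05  0.36  1.66 -0.04  0.59  1.65]
75 0 [0.663 0.134 0.255] [ 0.03  0.49  1.16 -0.01  1.22  1.6 ]
75 0.45 [0.631 0.138 0.219] [ 0.04  0.44  1.33 -0.01  1.1   1.61]
75 0.92 [0.617 0.14  0.169] [ 0.04  0.46  1.45 -0.01  0.98  1.62]
23.6167
```

The firmer push stopped at the same spot against about 4 N, so the ramekin is home. Now the lever, with the tool straight down and following the arc.

```bash
python3 - <<'E'
from h import *
z=np.array([0,0,1]);x,y=stand();seat=np.array([.643,-.005,0]);Q=down(YAW)
def g(th,up):
    e=np.radians(55)-th;return seat+x*.064+z*.165+y*.139-x*.11*np.cos(e)+z*(.11*np.sin(e)+.008+up)
print([kinematics.ik(g(t,0.),Q) is not None for t in(0,.5,.92)])
s=monitor.sense();print(s["position"])
env.movel(s["position"]-x*.06+z*.12,.25)
env.reach(g(0,.10)-x*.10,Q)
env.movel(g(0,.03),.2)
print("touch",env.movel(g(0,-.004),.03,guard=1.5),monitor.sense()["position"]-g(0,0))
for t in np.arange(.1,.86,.125):
    if env.movel(g(t,-.001),.09,guard=25):print("guard at",t);break
s=monitor.sense();print(t,s["contact_force"],s["clock"])
print("stop",env.movel(g(.93,-.006),.05,guard=15));s=monitor.sense();print(s["contact_force"],s["position"]-g(.9,0))
S=eyes.grab_frame("scene");crop(S,(225,130,385,250),"c7.png",5)
env.hold(.6)
E
```

```text
[True, True, True]
[0.50751863 0.01312996 0.07338665]Traceback (most recent call last):
  File "<stdin>", line 7, in <module>
bench.MotionError: the arm cannot follow that straight line within its joint ranges
```

```bash
python3 - <<'E'
from h import *
z=np.array([0,0,1]);x,y=stand();seat=np.array([.643,-.005,0]);Q=down(YAW)
def g(th,up):
    e=np.radians(55)-th;return seat+x*.064+z*.165+y*.139-x*.11*np.cos(e)+z*(.11*np.sin(e)+.008+up)
s=monitor.sense()
for k in(.12,.08,.04):
    try: env.movel(s["position"]-x*.02+z*k,.25);print("up",k);break
    except env.MotionError: pass
env.reach([.45,.10,.33],Q)
env.reach(g(0,.07)-x*.05,Q)
env.movel(g(0,.03),.2)
print("touch",env.movel(g(0,-.004),.03,guard=1.5),monitor.sense()["position"]-g(0,0))
for t in np.arange(.1,.86,.125):
    if env.movel(g(t,-.001),.09,guard=25):print("guard at",t);break
s=monitor.sense();print(t,s["contact_force"],s["clock"])
print("stop",env.movel(g(.93,-.006),.05,guard=15));s=monitor.sense();print(s["contact_force"],s["position"]-g(.9,0))
S=eyes.grab_frame("scene");crop(S,(225,130,385,250),"c7.png",5)
env.hold(.6);print(monitor.sense()["clock"])
E
```

```text
up 0.08
touch True [-3.34623865e-04  6.04213236e-05 -1.68594341e-04]
0.85 [-0.4114269   0.39256115  4.89050663] 30.8
stop True
[-4.95131034 -0.27628464 10.20571805] [ 8.06858977e-04 -2.09317654e-05 -3.55169964e-04]
31.7083
```

View pics/c7.png

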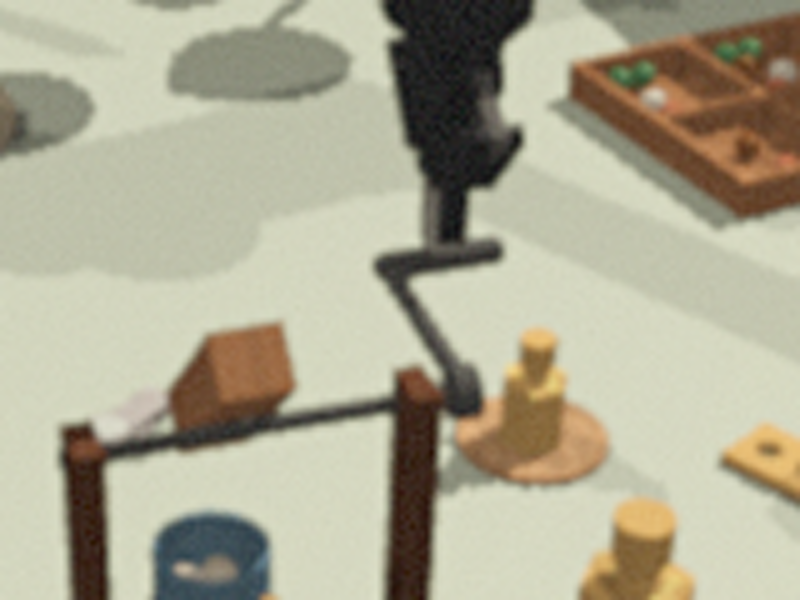

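The bin is fully tipped against its stop, the lever is level, and marbles are visible in the ramekin at (205,570). Now I ease the lever back and check.

```bash
python3 - <<'E'
from h import *
z=np.array([0,0,1]);x,y=stand();seat=np.array([.643,-.005,0])
def g(th,up):
    e=np.radians(55)-th;return seat+x*.064+z*.165+y*.139-x*.11*np.cos(e)+z*(.11*np.sin(e)+.008+up)
for t in(.6,.3,.02):env.movel(g(t,0.),.1)
env.movel(g(0,.06),.15);env.movel(g(0,.10)-x*.1,.2);env.hold(1.5)
S=eyes.grab_frame("scene");crop(S,(225,150,385,270),"c8.png",5);print(monitor.sense()["clock"],monitor.sense()["contact_force"])
E
```

```text
35.95 [ 0.71311903 -0.17696808 -0.79695572]
```

View pics/c8.png

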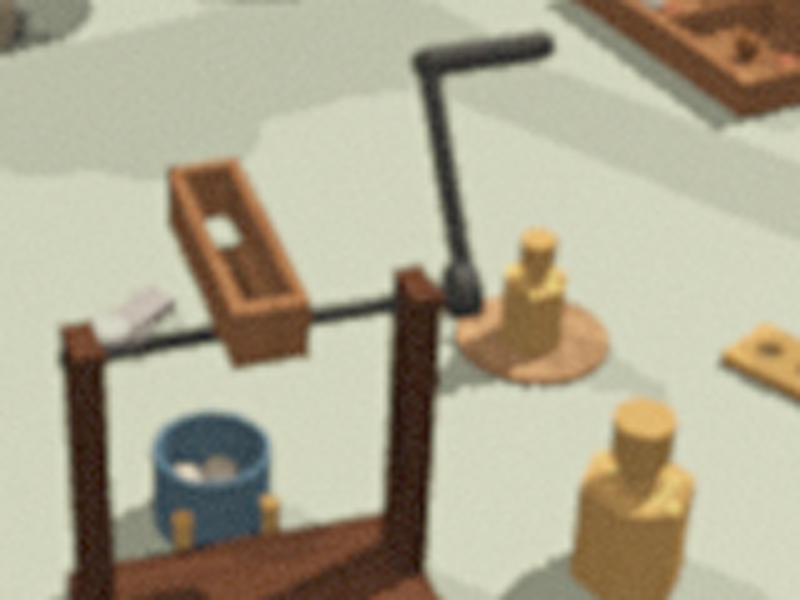

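The bin is level and empty, with the glass showing through its hole at (222,232). Marbles lie in the ramekin, no strays are in sight, and the weight stands on the coaster.

```bash
python3 -c "
from bench import job
print(job.hand_in())"
```

```text
the job is handed in; nothing more can be done
None
```

I handed the job in at about 36 s with no verdict returned: the weight is on the coaster, the ramekin home against both pins and the bin back level and empty, though I could make out only two of the four marbles in the ramekin (no strays in view), and I viewed 11 pictures, one over the limit of 10.

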